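# Start the soak timers in order

### The arm

A 6-joint arm with a two-finger parallel gripper is mounted at the origin on the work surface. World frame = base frame: x ahead of the robot, y to its left, z up, the work surface at z = 0. Lengths are in m, angles in degrees, forces in N, time in s.
With the tool pointing down it reaches from about 0.35 to 0.975 m from the base axis. Payload 17.4 kg.
Tool frame: the origin (TCP) lies midway between the tips of the shut fingers; the grasp point (between the pads) lies 19 mm behind it (env.grasp_offset is the distance from the TCP to the grasp point, in m); z points along the fingers, x is the direction in which the jaws open and shut, and the axes are right-handed (so a half turn about z gives the same grasp; the last joint's range is limited). The gripper opens to 85 mm and grips with 20 to 120 N. Pads are 22 mm wide; open, the fingers measure 114 mm over their backs; the gripper's body (76 mm by 85 mm) begins 54 mm behind the grasp point. The pads swing forward as they close: fully open they stand 13 mm farther back than shut.
Start: joints at [-74.989, 6.646, 82.598, -0, 90.757, -2.166], TCP at [0.199, -0.645, 0.231] pointing down, gripper open.
Joint ranges: [-162.19, 162.19], [-47.58, 125.68], [4.15, 143.07], [-65.23, 245.23], [0.69, 171.88], [-170.13, 170.13]. Speed limits (degrees/s): [108.29, 108.29, 127.2, 180, 180, 180].

### API

Orientations are given as [roll, pitch, yaw] about the fixed x, y, z axes, in that order (R = Rz(yaw) Ry(pitch) Rx(roll)).
In Python, from workcell import env gives the robot as it stands. The module is installed in compiled form; this text tells all that it offers.
- The arm moves only by the tool drive_tool, never from a script. Its argument "commands" is a list of rows, each an object of numbers: "wx", "wy", "wz": the turn, a rotation vector about the tool's x, y, z in rad; "dx", "dy", "dz": the shift along the tool's x, y, z in mm; "gripper": the finger opening in mm, from 0 to 85.4. In form: [{"wx": .., "wy": .., "wz": .., "dx": .., "dy": .., "dz": .., "gripper": ..}, ...]. A call has 1 to 20 rows; each row is the pose to reach, as a shift and turn from the pose commanded when the call began, along the tool's axes at that moment; what a row does not reach only later rows make up. A row lasts 1/10 s, in which the tool goes at most 50 mm and 8.59 degrees, less where a joint would pass 70% of its speed; a pose out of reach is approached as far as the arm can. A call with a gripper value outside its range is refused whole. The fingers move at their own pace and stop on an object; the grip force is fixed at half the most. Time passes only in rows, so rows that repeat a pose let the fingers close. It gives the time, the measured TCP pose, the force and the opening at its end, in the units of the state.
- env.read_state(): the state, without advancing time (a new reading comes with each control period).
- env.camera(name): name is "side" or "top"; returns a dict with "frame" (400x640x3 uint8, blue, green, red), "fx", "fy", "cx", "cy" (pixels), "rvec" (rotation vector, rad) and "tvec" (3), from world to camera coordinates, as OpenCV has them. Camera axes: x right, y down, z forward; pixel columns grow to the right and rows downward; lengths in m; the calibration is good to about 2 mm. A picture is of the moment at which its call begins. There is no depth.
- env.close_job(): hands the job in, once; it reports no verdict.
The state is a dict: "time_s": time; "q": joint angles; "joint_vel": joint speeds; "joint_torque": joint torques, N m; "eef_pos": TCP position; "ee_rot": TCP orientation; "ft_force": force on the tool from outside, world axes, zero at the start; "moment": the same for the moment, N m; "finger_gap": opening from 0.0 (shut) to 1.0 (fully open).
Only numpy, scipy, OpenCV 4.12 (cv2) and the standard library are available. Lean on these libraries where they do the work, as an engineer would, in place of code of your own. Each camera call takes 0.05 s, during which the arm holds its last target. There are 200 camera calls.

### The job

Start three of the specimen soak timers on the microscope bench: with a fingertip, lightly press down the black key on top of the round timer, then the long rectangular one, then the large square one, each until it is well over halfway in, where it stays, without ramming it against its stop. Do not press the small square timer's key, do not pick up or push any timer out of its place, and leave everything else on the bench alone.

Things in the scene. Friction and masses are not known exactly. Their poses are not given: they have to be found in the camera images.
- round_timer: Loose light grey plastic soak timer, round case, 76 dia (pressed first), 40 mm high, standing on the table, 0.14 to 0.4 kg. Origin at the centre of its underside, z up; it may be turned up to 0.8 rad either way. One black round push key stands in the middle of its top. Sizes in mm.
- round_key_top (a point): Centre of the top face of the round timer's black key: a flat round cap 26 mm dia. Up, it lies 58 mm above the table, 18 mm above the case; it goes down with the key.
- round_key (a joint): Travel of the round timer's key straight down, in m: 0 up (off), 0.014 at the hard stop. A push of about 3.2 N starts it, rising evenly to about 5.3 N just before the stop (rigid there: driving on soon passes 20 N); it stays where it is left. The timer runs once the key is more than 0.007 down.
- oblong_timer: Loose light grey plastic soak timer, long rectangular case, 50 (x) by 116 (y) (pressed second), 40 mm high, standing on the table, 0.14 to 0.4 kg. Origin at the centre of its underside, z up; it may be turned up to 0.8 rad either way. One black round push key stands in the middle of its top. Sizes in mm.
- oblong_key_top (a point): Centre of the top face of the oblong timer's black key: a flat round cap 26 mm dia. Up, it lies 58 mm above the table, 18 mm above the case; it goes down with the key.
- oblong_key (a joint): Travel of the oblong timer's key straight down, in m: 0 up (off), 0.014 at the hard stop. A push of about 3.2 N starts it, rising evenly to about 5.3 N just before the stop (rigid there: driving on soon passes 20 N); it stays where it is left. The timer runs once the key is more than 0.007 down.
- large_square_timer: Loose light grey plastic soak timer, large square case, 76 by 76 (pressed third), 40 mm high, standing on the table, 0.14 to 0.4 kg. Origin at the centre of its underside, z up; it may be turned up to 0.8 rad either way. One black round push key stands in the middle of its top. Sizes in mm.
- large_square_key_top (a point): Centre of the top face of the large square timer's black key: a flat round cap 26 mm dia. Up, it lies 58 mm above the table, 18 mm above the case; it goes down with the key.
- large_square_key (a joint): Travel of the large square timer's key straight down, in m: 0 up (off), 0.014 at the hard stop. A push of about 3.2 N starts it, rising evenly to about 5.3 N just before the stop (rigid there: driving on soon passes 20 N); it stays where it is left. The timer runs once the key is more than 0.007 down.
- small_square_timer: Loose light grey plastic soak timer, small square case, 46 by 46 (not to be started), 40 mm high, standing on the table, 0.14 to 0.4 kg. Origin at the centre of its underside, z up; it may be turned up to 0.8 rad either way. One black round push key stands in the middle of its top. Sizes in mm.
- small_square_key_top (a point): Centre of the top face of the small square timer's black key: a flat round cap 26 mm dia. Up, it lies 58 mm above the table, 18 mm above the case; it goes down with the key.
- small_square_key (a joint): Travel of the small square timer's key straight down, in m: 0 up (off), 0.014 at the hard stop. A push of about 3.2 N starts it, rising evenly to about 5.3 N just before the stop (rigid there: driving on soon passes 20 N); it stays where it is left. Must stay up: under 0.003.
- dish: Bystander to leave alone, loose: shallow clear glass dish with a small brown specimen in it, 60 dia, 16 high (mm). Origin at the centre of its underside.
- cup: Bystander to leave alone, loose: white plastic cup, open top, 68 dia at the rim, 75 high (mm). Origin at the centre of its underside.
- jar: Bystander to leave alone, loose: small white jar with a red screw cap, 48 dia, 55 high (mm). Origin at the centre of its underside.
- small_cup: Bystander to leave alone, loose: small white plastic cup, open top, 58 dia at the rim, 55 high (mm). Origin at the centre of its underside.
- eyepiece: Bystander to leave alone, loose: black microscope eyepiece standing on end, 40 dia, 52 high (mm). Origin at the centre of its underside.
- lens_carton: Bystander to leave alone, loose: closed yellow carton, 60 x 90, 55 high (mm). Origin at the centre of its underside.

How it is judged (in metres and radians):
On the way, in this order (a step that is already met when the one before it is completed fails the run):
1. the round timer's key is down (over 7 mm), the later ones still up (under 3 mm) (value of joint round_key above 0.007 m and value of joint each of oblong_key, large_square_key, small_square_key below 0.003 m), for 0.1 s.
2. the oblong timer's key is down (over 7 mm), the later ones still up (under 3 mm) (value of joint each of round_key, oblong_key above 0.007 m and value of joint each of large_square_key, small_square_key below 0.003 m), for 0.1 s.
3. the large square timer's key is down (over 7 mm), the later ones still up (under 3 mm) (value of joint each of round_key, oblong_key, large_square_key above 0.007 m and value of joint small_square_key below 0.003 m), for 0.1 s.
At the end, for the whole second after the job is handed in: The round, oblong and large square keys are each more than 7 mm down, the small square key less than 3 mm; every timer stands at rest, upright within 0.1 rad, within 25 mm of where it was; every bystander within 30 mm of where it was (all of step 3 and distance of each of round_timer, oblong_timer, large_square_timer, small_square_timer from where it was at the start of the episode below 0.025 m and angle between each of round_timer, oblong_timer, large_square_timer, small_square_timer's own z axis and vertical below 0.1 rad and linear speed of each of round_timer, oblong_timer, large_square_timer, small_square_timer below 0.02 m/s and distance of each of dish, cup, jar, small_cup, eyepiece, lens_carton from where it was at the start of the episode below 0.03 m); the robot touches nothing.
It fails at once if a key is pressed out of order (over 3 mm down while the timer before it is not yet running) ((value of joint oblong_key above 0.003 m and value of joint round_key below 0.007 m) or (value of joint large_square_key above 0.003 m and value of joint oblong_key below 0.007 m)).
It fails at once if the small square timer's key is pressed (over 3 mm) (value of joint small_square_key above 0.003 m).
It fails at once if a timer is pressed harder than 20 N (contact force between any of the arm, the fingers and round_timer above 20 N or contact force between any of the arm, the fingers and oblong_timer above 20 N or contact force between any of the arm, the fingers and large_square_timer above 20 N or contact force between any of the arm, the fingers and small_square_timer above 20 N).
It fails at once if a timer is lifted more than 8 mm, tilted more than 0.25 rad or shifted more than 25 mm (height (world z) of any of round_timer, oblong_timer, large_square_timer, small_square_timer above 0.008 m or angle between any of round_timer, oblong_timer, large_square_timer, small_square_timer's own z axis and vertical above 0.25 rad or distance of any of round_timer, oblong_timer, large_square_timer, small_square_timer from where it was at the start of the episode above 0.025 m).
It fails at once if a bystander is moved more than 30 mm or tipped over (distance of any of dish, cup, jar, small_cup, eyepiece, lens_carton from where it was at the start of the episode above 0.03 m or angle between any of dish, cup, jar, small_cup, eyepiece, lens_carton's own z axis and vertical above 0.5 rad).
It also fails if it takes over 48 s, if anything falls off the work surface, if the arm or the gripper's body presses on something with over 40 N, if the wrist force passes 120 N, or if a joint passes its speed limit or range.

## Working session

There is one attempt and no reset: what is moved stays moved. The work goes in short steps, Python scripts to look and compute and a tool call to move; the robot and the scene stay as the last step left them, time stands still between calls to the robot, and variables do not carry over. Pictures are saved under pics/ and viewed, about 8 in all and at most 12, crops included, and the job is handed in when it is done.

Besides the shell and the picture viewer there is one more tool, called after "Request:" by a JSON object that holds its "op" and its "data", one argument or row to a line. drive_tool: Moves the arm, as the interface text tells. Its arguments: {"type":"object","properties":{"commands":{"type":"array","items":{"type":"object","properties":{"wx":{"type":"number"},"wy":{"type":"number"},"wz":{"type":"number"},"dx":{"type":"number"},"dy":{"type":"number"},"dz":{"type":"number"},"gripper":{"type":"number"}}}}},"required":["commands"]}

```bash
mkdir -p pics; cat > h.py <<'E'
import numpy as np,cv2
from workcell import env
def ray(c,uv,z):
    R=cv2.Rodrigues(np.array(c["rvec"],float))[0];t=np.array(c["tvec"],float).ravel()
    d=R.T@np.array([(uv[0]-c["cx"])/c["fx"],(uv[1]-c["cy"])/c["fy"],1]);o=-R.T@t
    return o+d*(z-o[2])/d[2]
E
python3 - <<'E'
from h import *
for n in("top","side"):
    c=env.camera(n);cv2.imwrite(f"pics/{n}0.png",c["frame"])
    R=cv2.Rodrigues(np.array(c["rvec"],float))[0];print(n,c["fx"],-R.T@np.array(c["tvec"]).ravel(),R[2])
print(env.read_state())
E
```

```text
top 470.8523625354511 [0.41172169 0.00335957 1.05395108] [ 0.19497298  0.00893547 -0.98076791]
side 505.0582796638547 [ 0.52289321 -0.71837045  0.89158818] [ 0.10039211  0.6529365  -0.75072988]
{'time_s': 0.1, 'q': array([-7.49901395e+01,  6.66877212e+00,  8.26316658e+01,  1.17377768e-03,
        9.07543330e+01, -2.16681619e+00]), 'joint_vel': array([ 0.03945635, -0.04814048, -0.18614156,  0.01398126,  0.02369789,
       -0.0709027 ]), 'joint_torque': array([ 3.60146936e-03, -7.33667636e+01, -6.33789754e+01,  6.47050251e-05,
        5.32478298e-03, -2.10936292e-06]), 'eef_pos': array([ 0.19928381, -0.64474155,  0.23066938]), 'ee_rot': array([-1.79996756e+02,  5.46873561e-02, -7.28233069e+01]), 'ft_force': array([-0.39018683,  0.39295663, -0.24829509]), 'moment': array([ 0.00208297, -0.00722418,  0.01388569]), 'finger_gap': 0.9976956886846826}
```

View pics/top0.png

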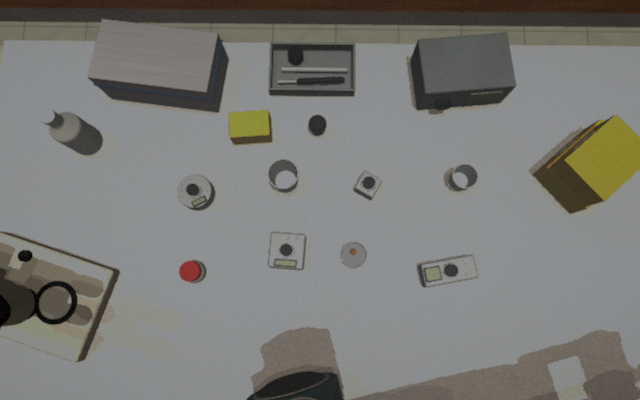

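View pics/side0.png

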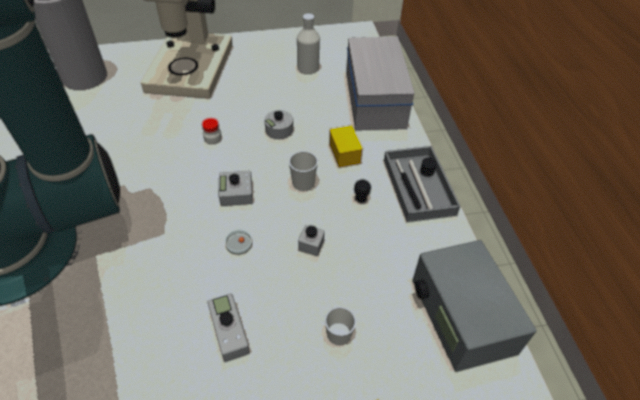

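The top view shows the keys at about: round (193,189), oblong (451,269), large square (286,250) and small square (369,183). In the side view they are at (279,116), (226,318), (234,180) and (312,232).

```bash
python3 - <<'E'
from h import *
S={"top":dict(round=(193,189),oblong=(451,269),large=(286,250),small=(369,183)),"side":dict(round=(279,116),oblong=(226,318),large=(234,180),small=(312,232))}
for n in S:
    c=env.camera(n);g=cv2.cvtColor(c["frame"],cv2.COLOR_BGR2GRAY)
    for k,p in S[n].items():
        m=(g<62).astype(np.uint8);N,L,st,ce=cv2.connectedComponentsWithStats(m)
        l=L[p[1]-3:p[1]+4,p[0]-3:p[0]+4].ravel();l=l[l>0]
        i=np.bincount(l).argmax()
        print(n,k,st[i],ce[i].round(1),[ray(c,ce[i],z)[:2].round(4) for z in(.058,.051)])
E
python3 - <<'E'
import cv2,numpy as np
t=cv2.imread("pics/top0.png");s=cv2.imread("pics/side0.png")
f=lambda im,u,v:cv2.resize(im[v-25:v+25,u-25:u+25],(200,200),interpolation=cv2.INTER_NEAREST)
cv2.imwrite("pics/crop.png",np.vstack([np.hstack([f(t,*p) for p in((193,189),(451,269),(286,250))]),np.hstack([f(s,*p) for p in((279,116),(226,318),(234,180))])]))
E
```

```text
top round [187 184  12  11 102] [192.3 189.3] [array([0.6189, 0.2934]), array([0.6204, 0.2955])]
top oblong [445 265  12  11 106] [450.7 270. ] [array([ 0.4535, -0.2582]), array([ 0.4538, -0.2601])]
top large [281 244  11  11  89] [285.7 249.4] [array([0.4918, 0.0875]), array([0.4924, 0.0881])]
top small [363 177  11  12  97] [368.4 182.2] [array([ 0.6392, -0.0876]), array([ 0.6408, -0.0882])]
side round [275 112   7   8  51] [278.1 115.5] [array([0.6183, 0.284 ]), array([0.6191, 0.2925])]
side oblong [220 311  13  15 139] [225.9 318.2] [array([ 0.4531, -0.2647]), array([ 0.4525, -0.2609])]
side large [230 175   9  10  78] [234.  179.2] [array([0.4916, 0.0786]), array([0.4913, 0.0853])]
side small [306 227  11  11  94] [310.9 231.7] [array([ 0.6384, -0.0957]), array([ 0.6394, -0.0905])]
```

View pics/crop.png

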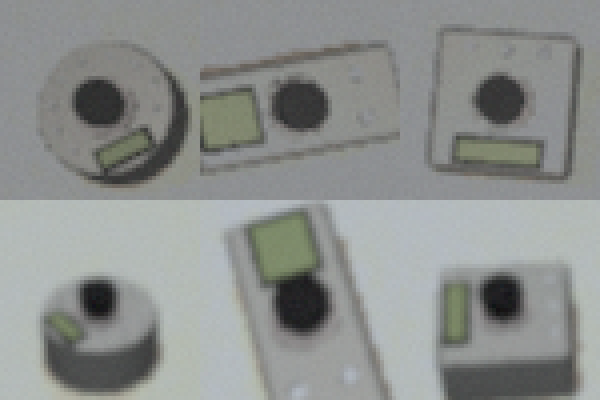

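Both views agree to within about 3 mm once the visible key sides are allowed for. The targets are round (0.619, 0.294), oblong (0.4535, -0.259) and large square (0.492, 0.0875). I'm moving above the round key with the fingers shut.

Request:
{"op": "drive_tool", "data": {
  "commands": [
    {"dx": -773, "dy": -679, "dz": 80, "gripper": 0},
    {"dx": -773, "dy": -679, "dz": 80, "gripper": 0},
    {"dx": -773, "dy": -679, "dz": 80, "gripper": 0},
    {"dx": -773, "dy": -679, "dz": 80, "gripper": 0},
    {"dx": -773, "dy": -679, "dz": 80, "gripper": 0},
    {"dx": -773, "dy": -679, "dz": 80, "gripper": 0},
    {"dx": -773, "dy": -679, "dz": 80, "gripper": 0},
    {"dx": -773, "dy": -679, "dz": 80, "gripper": 0},
    {"dx": -773, "dy": -679, "dz": 80, "gripper": 0},
    {"dx": -773, "dy": -679, "dz": 80, "gripper": 0},
    {"dx": -773, "dy": -679, "dz": 80, "gripper": 0},
    {"dx": -773, "dy": -679, "dz": 80, "gripper": 0},
    {"dx": -773, "dy": -679, "dz": 80, "gripper": 0},
    {"dx": -773, "dy": -679, "dz": 80, "gripper": 0},
    {"dx": -773, "dy": -679, "dz": 80, "gripper": 0},
    {"dx": -773, "dy": -679, "dz": 80, "gripper": 0},
    {"dx": -773, "dy": -679, "dz": 80, "gripper": 0},
    {"dx": -773, "dy": -679, "dz": 80, "gripper": 0},
    {"dx": -773, "dy": -679, "dz": 80, "gripper": 0},
    {"dx": -773, "dy": -679, "dz": 80, "gripper": 0}
  ]
}}

```text
$.commands[0]: bad value
```

Request:
{"op": "drive_tool", "data": {
  "commands": [
    {"wx": 0, "wy": 0, "wz": 0, "dx": -386, "dy": -340, "dz": 40, "gripper": 0},
    {"wx": 0, "wy": 0, "wz": 0, "dx": -386, "dy": -340, "dz": 40, "gripper": 0},
    {"wx": 0, "wy": 0, "wz": 0, "dx": -386, "dy": -340, "dz": 40, "gripper": 0},
    {"wx": 0, "wy": 0, "wz": 0, "dx": -386, "dy": -340, "dz": 40, "gripper": 0},
    {"wx": 0, "wy": 0, "wz": 0, "dx": -386, "dy": -340, "dz": 40, "gripper": 0},
    {"wx": 0, "wy": 0, "wz": 0, "dx": -386, "dy": -340, "dz": 40, "gripper": 0},
    {"wx": 0, "wy": 0, "wz": 0, "dx": -386, "dy": -340, "dz": 40, "gripper": 0},
    {"wx": 0, "wy": 0, "wz": 0, "dx": -386, "dy": -340, "dz": 40, "gripper": 0},
    {"wx": 0, "wy": 0, "wz": 0, "dx": -386, "dy": -340, "dz": 40, "gripper": 0},
    {"wx": 0, "wy": 0, "wz": 0, "dx": -386, "dy": -340, "dz": 40, "gripper": 0},
    {"wx": 0, "wy": 0, "wz": 0, "dx": -386, "dy": -340, "dz": 40, "gripper": 0}
  ]
}}

```text
time_s: 1.3
eef_pos: [0.411, -0.1723, 0.1911]
ee_rot: [-180.0, 0.0, -72.7]
ft_force: [0.1, -0.3, -0.1]
finger_gap: -0.0
```

Request:
{"op": "drive_tool", "data": {
  "commands": [
    {"wx": 0, "wy": 0, "wz": 0, "dx": -384, "dy": -337, "dz": 60, "gripper": 0},
    {"wx": 0, "wy": 0, "wz": 0, "dx": -384, "dy": -337, "dz": 60, "gripper": 0},
    {"wx": 0, "wy": 0, "wz": 0, "dx": -384, "dy": -337, "dz": 60, "gripper": 0},
    {"wx": 0, "wy": 0, "wz": 0, "dx": -384, "dy": -337, "dz": 60, "gripper": 0},
    {"wx": 0, "wy": 0, "wz": 0, "dx": -384, "dy": -337, "dz": 60, "gripper": 0},
    {"wx": 0, "wy": 0, "wz": 0, "dx": -384, "dy": -337, "dz": 60, "gripper": 0},
    {"wx": 0, "wy": 0, "wz": 0, "dx": -384, "dy": -337, "dz": 60, "gripper": 0},
    {"wx": 0, "wy": 0, "wz": 0, "dx": -384, "dy": -337, "dz": 60, "gripper": 0},
    {"wx": 0, "wy": 0, "wz": 0, "dx": -384, "dy": -337, "dz": 60, "gripper": 0},
    {"wx": 0, "wy": 0, "wz": 0, "dx": -384, "dy": -337, "dz": 60, "gripper": 0},
    {"wx": 0, "wy": 0, "wz": 0, "dx": -384, "dy": -337, "dz": 60, "gripper": 0},
    {"wx": 0, "wy": 0, "wz": 0, "dx": -384, "dy": -337, "dz": 106, "gripper": 0},
    {"wx": 0, "wy": 0, "wz": 0, "dx": -384, "dy": -337, "dz": 106, "gripper": 0},
    {"wx": 0, "wy": 0, "wz": 0, "dx": -384, "dy": -337, "dz": 106, "gripper": 0}
  ]
}}

```text
time_s: 2.7
eef_pos: [0.6183, 0.29, 0.0853]
ee_rot: [179.9, -0.0, -72.8]
ft_force: [-0.2, -0.7, 0.6]
finger_gap: -0.004
```

```bash
python3 - <<'E'
from h import *
f=lambda n,u,v:cv2.resize(env.camera(n)["frame"][v-50:v+50,u-50:u+50],(400,400),interpolation=cv2.INTER_CUBIC)
cv2.imwrite("pics/r1.png",np.hstack([f("top",193,189),f("side",279,116)]))
print(env.read_state()["eef_pos"])
E
```

```text
[0.61937309 0.29034366 0.08768093]
```

View pics/r1.png

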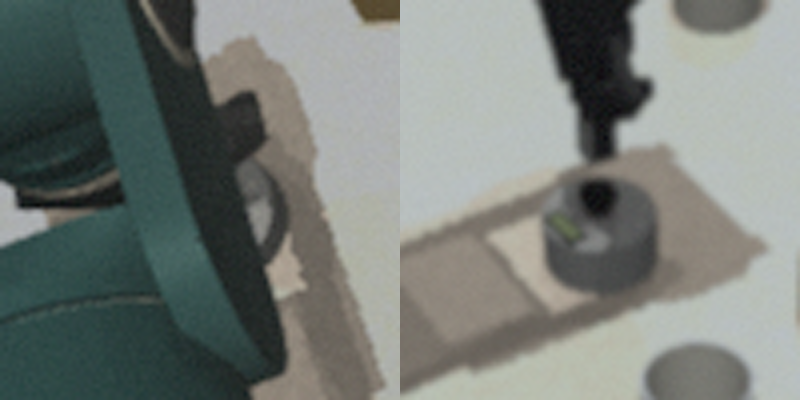

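The side view shows the shut fingertip directly over the round key. I'm going down slowly in steps of at most 3 mm.

Request:
{"op": "drive_tool", "data": {
  "commands": [
    {"wx": 0, "wy": 0, "wz": 0, "dx": -3, "dy": -1, "dz": 8, "gripper": 0},
    {"wx": 0, "wy": 0, "wz": 0, "dx": -3, "dy": -1, "dz": 14, "gripper": 0},
    {"wx": 0, "wy": 0, "wz": 0, "dx": -3, "dy": -1, "dz": 18, "gripper": 0},
    {"wx": 0, "wy": 0, "wz": 0, "dx": -3, "dy": -1, "dz": 21, "gripper": 0},
    {"wx": 0, "wy": 0, "wz": 0, "dx": -3, "dy": -1, "dz": 23, "gripper": 0},
    {"wx": 0, "wy": 0, "wz": 0, "dx": -3, "dy": -1, "dz": 25, "gripper": 0},
    {"wx": 0, "wy": 0, "wz": 0, "dx": -3, "dy": -1, "dz": 26, "gripper": 0},
    {"wx": 0, "wy": 0, "wz": 0, "dx": -3, "dy": -1, "dz": 27, "gripper": 0},
    {"wx": 0, "wy": 0, "wz": 0, "dx": -3, "dy": -1, "dz": 28, "gripper": 0},
    {"wx": 0, "wy": 0, "wz": 0, "dx": -3, "dy": -1, "dz": 29, "gripper": 0},
    {"wx": 0, "wy": 0, "wz": 0, "dx": -3, "dy": -1, "dz": 30, "gripper": 0},
    {"wx": 0, "wy": 0, "wz": 0, "dx": -3, "dy": -1, "dz": 31, "gripper": 0},
    {"wx": 0, "wy": 0, "wz": 0, "dx": -3, "dy": -1, "dz": 31, "gripper": 0}
  ]
}}

```text
time_s: 4.1
eef_pos: [0.6188, 0.2939, 0.0543]
ee_rot: [-180.0, 0.0, -72.8]
ft_force: [0.7, -0.8, 2.2]
finger_gap: 0.001
```

```bash
python3 - <<'E'
from h import *
for i in range(4):
    env.camera("side");s=env.read_state();print(s["eef_pos"].round(4),s["ft_force"].round(2))
E
```

```text
[0.6188 0.2939 0.0543] [ 0.21 -0.99  2.43]
[0.6189 0.2939 0.0543] [1.11 0.95 0.96]
[0.6188 0.2939 0.0543] [ 0.53 -0.14  1.28]
[0.6188 0.2939 0.0543] [-0.12  0.25  1.52]
```

Request:
{"op": "drive_tool", "data": {
  "commands": [
    {"wx": 0, "wy": 0, "wz": 0, "dx": 0, "dy": 0, "dz": 1, "gripper": 0},
    {"wx": 0, "wy": 0, "wz": 0, "dx": 0, "dy": 0, "dz": 2, "gripper": 0},
    {"wx": 0, "wy": 0, "wz": 0, "dx": 0, "dy": 0, "dz": 3, "gripper": 0},
    {"wx": 0, "wy": 0, "wz": 0, "dx": 0, "dy": 0, "dz": 4, "gripper": 0}
  ]
}}

```text
time_s: 4.7
eef_pos: [0.6189, 0.2939, 0.0504]
ee_rot: [-180.0, 0.0, -72.8]
ft_force: [-0.5, 0.1, 3.8]
finger_gap: -0.003
```

Request:
{"op": "drive_tool", "data": {
  "commands": [
    {"wx": 0, "wy": 0, "wz": 0, "dx": 0, "dy": 0, "dz": 1, "gripper": 0},
    {"wx": 0, "wy": 0, "wz": 0, "dx": 0, "dy": 0, "dz": 2, "gripper": 0},
    {"wx": 0, "wy": 0, "wz": 0, "dx": 0, "dy": 0, "dz": 2.5, "gripper": 0}
  ]
}}

```text
time_s: 5.0
eef_pos: [0.6189, 0.2939, 0.0478]
ee_rot: [-180.0, 0.0, -72.8]
ft_force: [-0.9, 0.1, 4.4]
finger_gap: -0.001
```

Force of 4.4 N and tip height of 47.8 mm both put the key about 10 mm in. I'm lifting off and crossing to the oblong timer.

Request:
{"op": "drive_tool", "data": {
  "commands": [
    {"wx": 0, "wy": 0, "wz": 0, "dx": 0, "dy": 0, "dz": -10, "gripper": 0},
    {"wx": 0, "wy": 0, "wz": 0, "dx": 0, "dy": 0, "dz": -40, "gripper": 0},
    {"wx": 0, "wy": 0, "wz": 0, "dx": 0, "dy": 0, "dz": -70, "gripper": 0},
    {"wx": 0, "wy": 0, "wz": 0, "dx": 479, "dy": 322, "dz": -70, "gripper": 0},
    {"wx": 0, "wy": 0, "wz": 0, "dx": 479, "dy": 322, "dz": -70, "gripper": 0},
    {"wx": 0, "wy": 0, "wz": 0, "dx": 479, "dy": 322, "dz": -70, "gripper": 0},
    {"wx": 0, "wy": 0, "wz": 0, "dx": 479, "dy": 322, "dz": -70, "gripper": 0},
    {"wx": 0, "wy": 0, "wz": 0, "dx": 479, "dy": 322, "dz": -70, "gripper": 0},
    {"wx": 0, "wy": 0, "wz": 0, "dx": 479, "dy": 322, "dz": -70, "gripper": 0},
    {"wx": 0, "wy": 0, "wz": 0, "dx": 479, "dy": 322, "dz": -70, "gripper": 0},
    {"wx": 0, "wy": 0, "wz": 0, "dx": 479, "dy": 322, "dz": -70, "gripper": 0},
    {"wx": 0, "wy": 0, "wz": 0, "dx": 479, "dy": 322, "dz": -70, "gripper": 0},
    {"wx": 0, "wy": 0, "wz": 0, "dx": 479, "dy": 322, "dz": -70, "gripper": 0},
    {"wx": 0, "wy": 0, "wz": 0, "dx": 479, "dy": 322, "dz": -70, "gripper": 0},
    {"wx": 0, "wy": 0, "wz": 0, "dx": 479, "dy": 322, "dz": -70, "gripper": 0},
    {"wx": 0, "wy": 0, "wz": 0, "dx": 479, "dy": 322, "dz": -37, "gripper": 0},
    {"wx": 0, "wy": 0, "wz": 0, "dx": 479, "dy": 322, "dz": -37, "gripper": 0},
    {"wx": 0, "wy": 0, "wz": 0, "dx": 479, "dy": 322, "dz": -37, "gripper": 0},
    {"wx": 0, "wy": 0, "wz": 0, "dx": 479, "dy": 322, "dz": -37, "gripper": 0}
  ]
}}

```text
time_s: 6.9
eef_pos: [0.4532, -0.2586, 0.0862]
ee_rot: [-180.0, -0.0, -72.8]
ft_force: [1.7, -0.1, -0.3]
finger_gap: -0.001
```

```bash
python3 - <<'E'
from h import *
I=env.camera("side")["frame"]
f=lambda u,v:cv2.resize(I[v-50:v+50,u-50:u+50],(400,400),interpolation=cv2.INTER_CUBIC)
cv2.imwrite("pics/o1.png",np.hstack([f(279,116),f(226,318)]))
print(env.read_state()["eef_pos"])
E
```

```text
[ 0.45332766 -0.25857578  0.08626606]
```

View pics/o1.png

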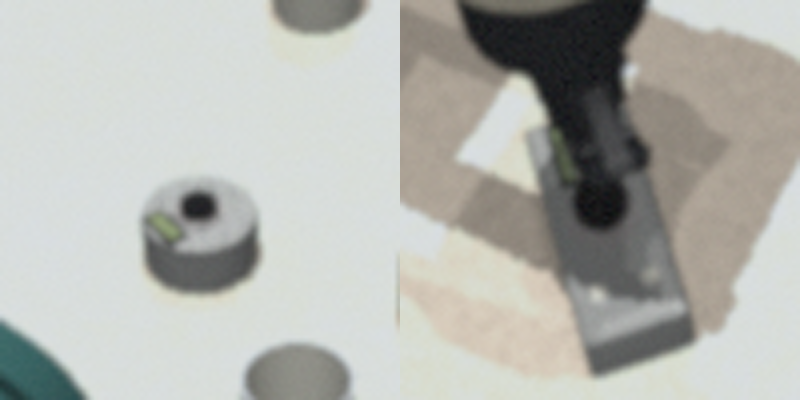

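The left crop shows the round key pushed well down and its timer still in place. On the right the fingertip is over the oblong key, so I'm pressing it.

Request:
{"op": "drive_tool", "data": {
  "commands": [
    {"wx": 0, "wy": 0, "wz": 0, "dx": 0, "dy": 0, "dz": 8, "gripper": 0},
    {"wx": 0, "wy": 0, "wz": 0, "dx": 0, "dy": 0, "dz": 15, "gripper": 0},
    {"wx": 0, "wy": 0, "wz": 0, "dx": 0, "dy": 0, "dz": 20, "gripper": 0},
    {"wx": 0, "wy": 0, "wz": 0, "dx": 0, "dy": 0, "dz": 23, "gripper": 0},
    {"wx": 0, "wy": 0, "wz": 0, "dx": 0, "dy": 0, "dz": 25, "gripper": 0},
    {"wx": 0, "wy": 0, "wz": 0, "dx": 0, "dy": 0, "dz": 27, "gripper": 0},
    {"wx": 0, "wy": 0, "wz": 0, "dx": 0, "dy": 0, "dz": 28, "gripper": 0},
    {"wx": 0, "wy": 0, "wz": 0, "dx": 0, "dy": 0, "dz": 29, "gripper": 0},
    {"wx": 0, "wy": 0, "wz": 0, "dx": 0, "dy": 0, "dz": 30, "gripper": 0},
    {"wx": 0, "wy": 0, "wz": 0, "dx": 0, "dy": 0, "dz": 31, "gripper": 0},
    {"wx": 0, "wy": 0, "wz": 0, "dx": 0, "dy": 0, "dz": 32, "gripper": 0},
    {"wx": 0, "wy": 0, "wz": 0, "dx": 0, "dy": 0, "dz": 33, "gripper": 0},
    {"wx": 0, "wy": 0, "wz": 0, "dx": 0, "dy": 0, "dz": 34, "gripper": 0},
    {"wx": 0, "wy": 0, "wz": 0, "dx": 0, "dy": 0, "dz": 35, "gripper": 0}
  ]
}}

```text
time_s: 8.35
eef_pos: [0.4527, -0.2589, 0.0498]
ee_rot: [-180.0, -0.0, -72.8]
ft_force: [-0.6, 0.7, 5.5]
finger_gap: 0.001
```

Request:
{"op": "drive_tool", "data": {
  "commands": [
    {"wx": 0, "wy": 0, "wz": 0, "dx": 0, "dy": 0, "dz": 1, "gripper": 0},
    {"wx": 0, "wy": 0, "wz": 0, "dx": 0, "dy": 0, "dz": 2, "gripper": 0},
    {"wx": 0, "wy": 0, "wz": 0, "dx": 0, "dy": 0, "dz": 3, "gripper": 0}
  ]
}}

```text
time_s: 8.65
eef_pos: [0.4527, -0.2589, 0.0468]
ee_rot: [-180.0, -0.0, -72.8]
ft_force: [0.0, 0.6, 4.7]
finger_gap: -0.002
```

Request:
{"op": "drive_tool", "data": {
  "commands": [
    {"wx": 0, "wy": 0, "wz": 0, "dx": 0, "dy": 0, "dz": -10, "gripper": 0},
    {"wx": 0, "wy": 0, "wz": 0, "dx": 0, "dy": 0, "dz": -40, "gripper": 0},
    {"wx": 0, "wy": 0, "wz": 0, "dx": 0, "dy": 0, "dz": -70, "gripper": 0},
    {"wx": 0, "wy": 0, "wz": 0, "dx": -319, "dy": -140, "dz": -70, "gripper": 0},
    {"wx": 0, "wy": 0, "wz": 0, "dx": -319, "dy": -140, "dz": -70, "gripper": 0},
    {"wx": 0, "wy": 0, "wz": 0, "dx": -319, "dy": -140, "dz": -70, "gripper": 0},
    {"wx": 0, "wy": 0, "wz": 0, "dx": -319, "dy": -140, "dz": -70, "gripper": 0},
    {"wx": 0, "wy": 0, "wz": 0, "dx": -319, "dy": -140, "dz": -70, "gripper": 0},
    {"wx": 0, "wy": 0, "wz": 0, "dx": -319, "dy": -140, "dz": -70, "gripper": 0},
    {"wx": 0, "wy": 0, "wz": 0, "dx": -319, "dy": -140, "dz": -70, "gripper": 0},
    {"wx": 0, "wy": 0, "wz": 0, "dx": -319, "dy": -140, "dz": -70, "gripper": 0},
    {"wx": 0, "wy": 0, "wz": 0, "dx": -319, "dy": -140, "dz": -70, "gripper": 0},
    {"wx": 0, "wy": 0, "wz": 0, "dx": -319, "dy": -140, "dz": -39, "gripper": 0},
    {"wx": 0, "wy": 0, "wz": 0, "dx": -319, "dy": -140, "dz": -39, "gripper": 0},
    {"wx": 0, "wy": 0, "wz": 0, "dx": -319, "dy": -140, "dz": -39, "gripper": 0}
  ]
}}

```text
time_s: 10.15
eef_pos: [0.492, 0.0862, 0.0861]
ee_rot: [179.9, 0.0, -72.9]
ft_force: [0.2, -0.3, 0.5]
finger_gap: -0.002
```

```bash
python3 - <<'E'
from h import *
I=env.camera("side")["frame"]
f=lambda u,v:cv2.resize(I[v-50:v+50,u-50:u+50],(400,400),interpolation=cv2.INTER_CUBIC)
cv2.imwrite("pics/l1.png",np.hstack([f(234,180),f(226,318)]))
print(env.read_state()["eef_pos"])
E
```

```text
[0.49242255 0.0864038  0.08682111]
```

View pics/l1.png

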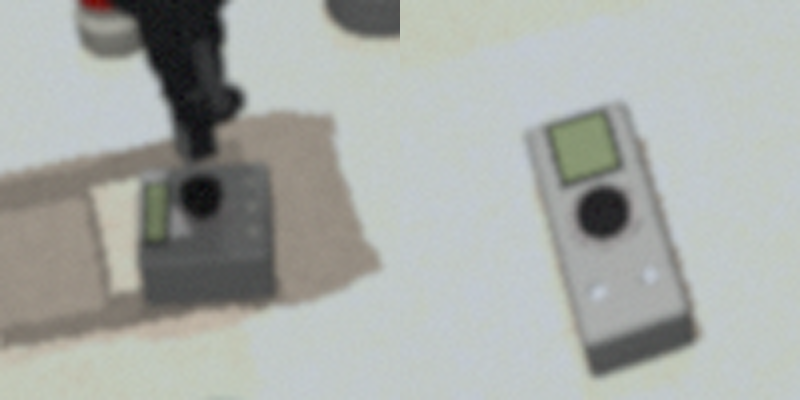

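The oblong key is down and now clears its display edge, and its timer hasn't moved. The fingertip is over the large square key, so I'm pressing it.

Request:
{"op": "drive_tool", "data": {
  "commands": [
    {"wx": 0, "wy": 0, "wz": 0, "dx": 0, "dy": 0, "dz": 8, "gripper": 0},
    {"wx": 0, "wy": 0, "wz": 0, "dx": 0, "dy": 0, "dz": 15, "gripper": 0},
    {"wx": 0, "wy": 0, "wz": 0, "dx": 0, "dy": 0, "dz": 20, "gripper": 0},
    {"wx": 0, "wy": 0, "wz": 0, "dx": 0, "dy": 0, "dz": 23, "gripper": 0},
    {"wx": 0, "wy": 0, "wz": 0, "dx": 0, "dy": 0, "dz": 25, "gripper": 0},
    {"wx": 0, "wy": 0, "wz": 0, "dx": 0, "dy": 0, "dz": 27, "gripper": 0},
    {"wx": 0, "wy": 0, "wz": 0, "dx": 0, "dy": 0, "dz": 28, "gripper": 0},
    {"wx": 0, "wy": 0, "wz": 0, "dx": 0, "dy": 0, "dz": 29, "gripper": 0},
    {"wx": 0, "wy": 0, "wz": 0, "dx": 0, "dy": 0, "dz": 30, "gripper": 0},
    {"wx": 0, "wy": 0, "wz": 0, "dx": 0, "dy": 0, "dz": 31, "gripper": 0},
    {"wx": 0, "wy": 0, "wz": 0, "dx": 0, "dy": 0, "dz": 32, "gripper": 0},
    {"wx": 0, "wy": 0, "wz": 0, "dx": 0, "dy": 0, "dz": 33, "gripper": 0},
    {"wx": 0, "wy": 0, "wz": 0, "dx": 0, "dy": 0, "dz": 34, "gripper": 0},
    {"wx": 0, "wy": 0, "wz": 0, "dx": 0, "dy": 0, "dz": 35, "gripper": 0}
  ]
}}

```text
time_s: 11.6
eef_pos: [0.4923, 0.0873, 0.0508]
ee_rot: [-180.0, 0.0, -72.8]
ft_force: [-1.3, 0.3, 4.3]
finger_gap: 0.001
```

Request:
{"op": "drive_tool", "data": {
  "commands": [
    {"wx": 0, "wy": 0, "wz": 0, "dx": 0, "dy": 0, "dz": 1, "gripper": 0},
    {"wx": 0, "wy": 0, "wz": 0, "dx": 0, "dy": 0, "dz": 2, "gripper": 0},
    {"wx": 0, "wy": 0, "wz": 0, "dx": 0, "dy": 0, "dz": 3, "gripper": 0}
  ]
}}

```text
time_s: 11.9
eef_pos: [0.4923, 0.0872, 0.0478]
ee_rot: [-180.0, -0.0, -72.8]
ft_force: [-1.1, 0.3, 5.1]
finger_gap: -0.003
```

Request:
{"op": "drive_tool", "data": {
  "commands": [
    {"wx": 0, "wy": 0, "wz": 0, "dx": 0, "dy": 0, "dz": -10, "gripper": 0},
    {"wx": 0, "wy": 0, "wz": 0, "dx": 0, "dy": 0, "dz": -50, "gripper": 0},
    {"wx": 0, "wy": 0, "wz": 0, "dx": 0, "dy": 0, "dz": -100, "gripper": 0},
    {"wx": 0, "wy": 0, "wz": 0, "dx": 0, "dy": 0, "dz": -150, "gripper": 0},
    {"wx": 0, "wy": 0, "wz": 0, "dx": 319, "dy": 140, "dz": -160, "gripper": 0},
    {"wx": 0, "wy": 0, "wz": 0, "dx": 319, "dy": 140, "dz": -160, "gripper": 0},
    {"wx": 0, "wy": 0, "wz": 0, "dx": 319, "dy": 140, "dz": -160, "gripper": 0},
    {"wx": 0, "wy": 0, "wz": 0, "dx": 319, "dy": 140, "dz": -160, "gripper": 0},
    {"wx": 0, "wy": 0, "wz": 0, "dx": 319, "dy": 140, "dz": -160, "gripper": 0},
    {"wx": 0, "wy": 0, "wz": 0, "dx": 319, "dy": 140, "dz": -160, "gripper": 0},
    {"wx": 0, "wy": 0, "wz": 0, "dx": 319, "dy": 140, "dz": -160, "gripper": 0},
    {"wx": 0, "wy": 0, "wz": 0, "dx": 319, "dy": 140, "dz": -160, "gripper": 0},
    {"wx": 0, "wy": 0, "wz": 0, "dx": 319, "dy": 140, "dz": -160, "gripper": 0}
  ]
}}

```text
time_s: 13.2
eef_pos: [0.4522, -0.2597, 0.2079]
ee_rot: [180.0, 0.0, -73.0]
ft_force: [-0.5, -0.6, -0.6]
finger_gap: 0.002
```

```bash
python3 - <<'E'
from h import *
I=env.camera("side")["frame"]; J=env.camera("top")["frame"]
f=lambda I,u,v:cv2.resize(I[v-50:v+50,u-50:u+50],(400,400),interpolation=cv2.INTER_CUBIC)
cv2.imwrite("pics/l2.png",np.hstack([f(I,234,180),f(J,286,250)]))
cv2.imwrite("pics/end.png",I);s=env.read_state();print(s["eef_pos"],s["time_s"])
E
```

```text
[ 0.45267657 -0.2581785   0.20794918] 13.3
```

View pics/l2.png

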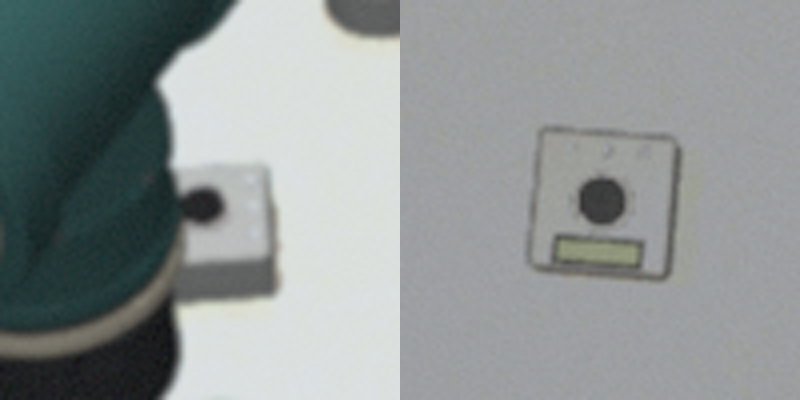

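View pics/end.png

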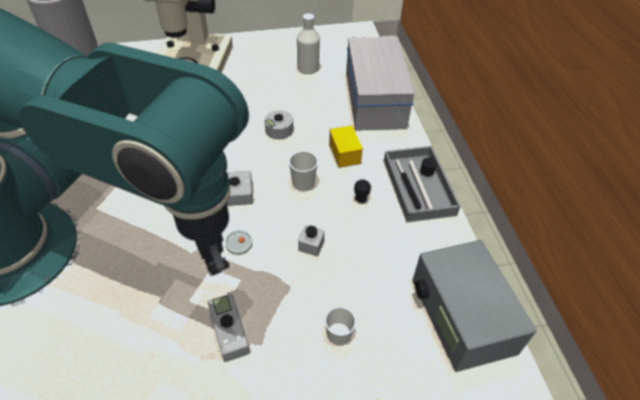

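The large square key is down and its timer is in place. The small square key at (312,232) is untouched, the bystanders in view haven't moved, and the arm is clear of everything. I'm handing in.

```bash
python3 -c "
from h import *
print(env.close_job())"
```

```text
the job is handed in; nothing more can be done
None
```

I pressed the round, oblong and large square keys in that order, using the shut fingertips, and handed the job in at about 13 s of the 48 s allowed.

- **Key depth:** judging by fingertip height, the keys ended about 10 mm (round), 11 mm (oblong) and 10 mm (large square) down. The pushing force read 4.4–5.5 N, so none of them reached its stop.
- **Last pictures:** all three keys look down and their timers have not visibly moved. The small square key is still up, the bystanders in view are in place, and the arm was clear with its tip at z = 0.208 m.
- **Not checked:** the arm hid the red-capped jar in the last side picture. I did not look for it there or measure final positions to the millimetre.
- **Disagreements:** before pressing, the two cameras differed by up to about 9 mm on a key's position at the nominal key-top height. This dropped to about 3 mm once the visible sides of the keys were allowed for. My first move command was refused because it left out the zero turns, and nothing moved then.

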